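# Line up the test meters by size on the sloping meter rest

### The job

Line up the four test meters on the sloping meter rest in order of size, one to each marked bay, the smallest in the left-hand bay as you face the rest from its low side and the largest in the right-hand one. Set each one down gently, lying flat on the board with its glass face up and its dial at the top of the slope, square between the lines and with its foot up against the cleat so that it cannot slide. Leave the valve rack, the copper coil, the crystal and the carton lid where they are.

Things in the scene. Friction and masses are not known exactly. Their poses are not given: they have to be found in the camera images.
- meter_black: The smallest of four loose test meters: plain rectangular steel case, black-painted, 56 mm long (x) x 40 wide (y) x 30 high (z), lying on its back, glass face up. Origin: centre of the underside. +x points to its head, the half with the cream dial; -x to its foot, where a red and a black terminal stand 9 mm above the face. About 0.14 kg, +-35 %. Grip it across its width.
- meter_grey: The second smallest of four loose test meters: plain rectangular steel case, mid-grey painted, 72 mm long (x) x 48 wide (y) x 34 high (z), lying on its back, glass face up. Origin: centre of the underside. +x points to its head, the half with the cream dial; -x to its foot, where a red and a black terminal stand 9 mm above the face. About 0.21 kg, +-35 %. Grip it across its width.
- meter_green: The second largest of four loose test meters: plain rectangular steel case, dark-green painted, 88 mm long (x) x 57 wide (y) x 38 high (z), lying on its back, glass face up. Origin: centre of the underside. +x points to its head, the half with the cream dial; -x to its foot, where a red and a black terminal stand 9 mm above the face. About 0.32 kg, +-35 %. Grip it across its width.
- meter_brown: The largest of four loose test meters: plain rectangular steel case, red-brown painted, 104 mm long (x) x 66 wide (y) x 42 high (z), lying on its back, glass face up. Origin: centre of the underside. +x points to its head, the half with the cream dial; -x to its foot, where a red and a black terminal stand 9 mm above the face. About 0.45 kg, +-35 %. Grip it across its width.
- rest: The fixed wooden meter rest that carries the sloping board; elsewhere on the bench and otherwise turned each time, low side roughly towards the robot. Origin: on the bench, under the inner face of the cleat, midway along; x towards its high side, y left as one faces it from the low side. Three flush white lines part the board into four bays, each with a blank card in a brass holder below the cleat.
- rest_board: Sloping board of the rest, 392 mm long (y), rising 0.28 rad along +x for 120 mm, with a dark cleat (12 mm high, 14 thick, at x < 0) along its low edge. Origin: on its surface at the cleat's inner face, midway along, 30 mm above the bench; z square out of the board. White lines at y = +96, 0, -96 mm; bay centres, left to right, at y = +144, +48, -48, -144 mm. A meter stays where it is set down.
- valve_rack: Bystander: loose wooden rack, 214 mm (x) x 60 mm (y) x 32 mm high, with four radio valves standing in its round holes, up to 112 mm high in all. Origin: centre of the underside.
- copper_coil: Bystander: loose plug-in coil of copper tube, 48 mm across and about 55 mm long, on a white ceramic bar 26 mm (x) x 100 mm (y); 60 mm high. Origin: centre of the underside.
- crystal: Bystander: loose brass crystal holder lying flat, 30 x 24 x 12 mm, with two steel pins 11 mm long at +x. Origin: centre of the underside.
- carton_lid: Bystander: loose brown bakelite lid of a valve carton lying top up, 76 x 62 x 26 mm. Origin: centre of the underside.

How it is judged:
At the end, for the whole second after the job is handed in: Black, grey, green, brown from left to right, each wholly within its bay, foot under 9 mm from the cleat, flat on the board (5 mm, 0.08 rad), square to the cleat within 0.14 rad, face up, dial end up the slope, at rest; bystanders within 20 mm of their starts (x of meter_black in the frame of rest_board between 0.024 and 0.037 m and y of meter_black in the frame of rest_board between 0.116 and 0.172 m and z of meter_black in the frame of rest_board between -0.004 and 0.005 m and angle between the y axis of each of meter_black, meter_grey, meter_green, meter_brown and the y axis of rest_board, either way round below 0.14 rad and angle between the z axis of each of meter_black, meter_grey, meter_green, meter_brown and the z axis of rest_board, either way round below 0.08 rad and angle between each of meter_black, meter_grey, meter_green, meter_brown's own x axis and vertical below 1.42 rad and linear speed of each of meter_black, meter_grey, meter_green, meter_brown below 0.02 m/s and angular speed of each of meter_black, meter_grey, meter_green, meter_brown below 0.2 rad/s and x of meter_grey in the frame of rest_board between 0.032 and 0.045 m and y of meter_grey in the frame of rest_board between 0.024 and 0.072 m and z of meter_grey in the frame of rest_board between -0.004 and 0.005 m and x of meter_green in the frame of rest_board between 0.04 and 0.053 m and y of meter_green in the frame of rest_board between -0.0675 and -0.0285 m and z of meter_green in the frame of rest_board between -0.004 and 0.005 m and x of meter_brown in the frame of rest_board between 0.048 and 0.061 m and y of meter_brown in the frame of rest_board between -0.159 and -0.129 m and z of meter_brown in the frame of rest_board between -0.004 and 0.005 m and distance of each of valve_rack, copper_coil, crystal, carton_lid from where it was at the start of the episode below 0.02 m); the robot touches nothing.
It fails at once if a meter is dropped or thrown (moves faster than 0.5 m/s out of the fingers' grip, a free fall of 13 mm) ((contact force between meter_black and the fingers below 0.3 N and linear speed of meter_black above 0.5 m/s) or (contact force between meter_grey and the fingers below 0.3 N and linear speed of meter_grey above 0.5 m/s) or (contact force between meter_green and the fingers below 0.3 N and linear speed of meter_green above 0.5 m/s) or (contact force between meter_brown and the fingers below 0.3 N and linear speed of meter_brown above 0.5 m/s)).
It fails at once if a meter is banged or pressed on to the rest with more than 60 N (contact force between any of meter_black, meter_grey, meter_green, meter_brown and rest_board above 60 N).
It fails at once if a meter is tipped over (angle between any of meter_black, meter_grey, meter_green, meter_brown's own z axis and vertical above 1 rad).
It fails at once if a bystander is pushed away (distance of any of valve_rack, copper_coil, crystal, carton_lid from where it was at the start of the episode above 0.02 m).
It also fails if it takes over 120 s, if anything falls off the work surface, if the arm or the gripper's body presses on something with over 40 N, if the wrist force passes 120 N, or if a joint passes its speed limit or range.

### The arm

A 6-joint arm with a two-finger parallel gripper is mounted at the origin on the work surface. World frame = base frame: x ahead of the robot, y to its left, z up, the work surface at z = 0. Lengths are in m, angles in rad, forces in N, time in s.
With the tool pointing down it reaches from about 0.375 to 0.9 m from the base axis. Payload 3.1 kg.
Tool frame: the origin (TCP) lies between the finger pads; the fingertips stand 25 mm ahead of it and the grasp point (between the pads) lies 6 mm ahead of it; y points along the fingers, x is the direction in which the jaws open and shut, and the axes are right-handed (so a half turn about y gives the same grasp; the last joint's range is limited). The gripper opens to 87 mm and grips with 3 to 60 N. Pads are 19 mm wide; open, the fingers measure 117 mm over their backs; the gripper's body (75 mm by 190 mm) begins 51 mm behind the grasp point.
Start: joints at [-1.5, 0.527, 1.433, -0, 1.181, -0.178], TCP at [0.154, -0.606, 0.248] pointing down, gripper open.
Joint ranges: [-3.08, 3.08], [-0.75, 2.2], [0.22, 2.44], [-1.43, 4.57], [0, 2.65], [-2.85, 2.85]. Speed limits (rad/s): [2.79, 2.79, 3.14, 3.14, 3.14, 3.14].

### API

Orientations are given as a unit quaternion [x, y, z, w].
In Python, from rig import robot gives the robot as it stands.
- The arm moves only by the tool carry_out, never from a script. Its argument "moves" is a list of rows, each a list of 7 numbers: the opening, from 0 (shut) to 1 (fully open), then the shift along the tool's x, y, z in cm, then the turn, a rotation vector about the tool's x, y, z in rad. In form: [[grip, x, y, z, rx, ry, rz], ...]. A call has 1 to 20 rows; each row is the pose to reach, as a shift and turn from the pose commanded when the call began, along the tool's axes at that moment; what a row does not reach only later rows make up. A row lasts 1/10 s, in which the tool goes at most 50 mm and 8.59 degrees, less where a joint would pass 70% of its speed; a pose out of reach is approached as far as the arm can. A call with a gripper value outside its range is refused whole. The fingers move at their own pace and stop on an object; "force" is the grip in N (left out, the last holds). Time passes only in rows, so rows that repeat a pose let the fingers close. It gives the time, the measured TCP pose, the force and the opening at its end, in the units of the state.
- robot.get_obs(): the state, without advancing time (a new reading comes with each control period).
- robot.camera(name): name is "scene" or "top"; returns the picture (480x640x3 uint8, red, green, blue); there is no depth.
- robot.camera_params(name): a dict with "fx", "fy", "cx", "cy" (pixels), "extrinsics" (4x4, takes a point from camera to world coordinates). Camera axes: x right, y down, z forward; pixel columns grow to the right and rows downward; lengths in m; the calibration is good to about 2 mm. A picture is of the moment at which its call begins. camera_params takes no time and is no camera call.
- robot.hand_in(): hands the job in, once; it reports no verdict.
The state is a dict: "time": time; "q": joint angles; "joint_velocities": joint speeds; "joint_torque": joint torques, N m; "position": TCP position; "tool_rot": TCP orientation; "ft_force": force on the tool from outside, world axes, zero at the start; "moment": the same for the moment, N m; "grip_width": finger opening in m.
Only numpy, scipy, OpenCV 4.12 (cv2) and the standard library are available. Lean on these libraries where they do the work, as an engineer would, in place of code of your own. Each camera call takes 0.05 s, during which the arm holds its last target.

## Working session

There is one attempt and no reset: what is moved stays moved. The work goes in short steps, Python scripts to look and compute and a tool call to move; the robot and the scene stay as the last step left them, time stands still between calls to the robot, and variables do not carry over. Pictures are saved under pics/ and viewed, and the job is handed in when it is done.

Besides the shell and the picture viewer there is one more tool, called after ">>>" as name(argument=value, ...), one argument or row to a line, values as JSON. carry_out: Moves the arm, as the interface text tells. Its arguments: {"type":"object","properties":{"moves":{"type":"array"},"force":{"type":"number"}},"required":["moves"]}

```bash
ls; mkdir -p pics; python3 - <<'E'
from rig import robot
import cv2
for n in ("scene","top"):
    cv2.imwrite(f"pics/{n}0.png",robot.camera(n)[:,:,::-1]); p=robot.camera_params(n); print(n,p)
print(robot.get_obs())
E
```

```text
pics
scene {'fx': 601.8756627333626, 'fy': 601.8756627333626, 'cx': 307.64556579814115, 'cy': 237.57298737408834, 'extrinsics': array([[ 0.28737149,  0.52204529, -0.80304816,  1.770096  ],
       [ 0.95769262, -0.14297649,  0.24976504, -0.35952313],
       [ 0.01557165, -0.84084864, -0.54104628,  0.83690191],
       [ 0.        ,  0.        ,  0.        ,  1.        ]])}
top {'fx': 506.2596298127939, 'fy': 506.2596298127939, 'cx': 322.54912183503615, 'cy': 255.81109039582867, 'extrinsics': array([[ 0.02197254, -0.98353533,  0.17937521,  0.41762795],
       [-0.99974185, -0.0205777 ,  0.00963325, -0.02853467],
       [-0.00578351, -0.17954057, -0.98373357,  1.02386658],
       [ 0.        ,  0.        ,  0.        ,  1.        ]])}
{'time': 0.1, 'q': array([-1.50051312e+00,  5.28391359e-01,  1.43375725e+00, -2.50316138e-05,
        1.18140445e+00, -1.78495563e-01]), 'joint_velocities': array([-0.00149805, -0.00164217, -0.00205866, -0.00012928,  0.00121825,
       -0.00013907]), 'joint_torque': array([-2.04059002e-04, -4.40986490e+01, -1.77151000e+01,  6.34423317e-02,
        5.33984858e-02, -4.77818548e-05]), 'position': array([ 0.15386947, -0.60513875,  0.24666367]), 'tool_rot': array([-0.55766261,  0.43456848, -0.43363054,  0.55868346]), 'ft_force': array([-0.1844763 ,  0.18482489,  0.19655459]), 'moment': array([0.03896604, 0.02043911, 0.01513988]), 'grip_width': 0.08710530423939399}
```

View pics/scene0.png

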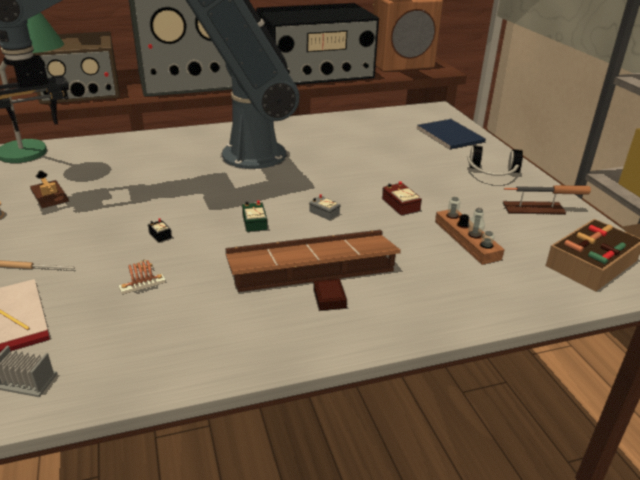

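View pics/top0.png

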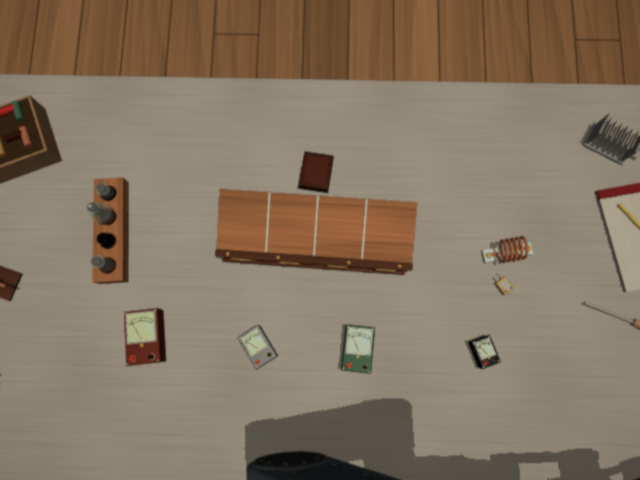

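The top view has world +x up and +y left. The meters are at pixels: brown (143,337), grey (257,346), green (358,348), black (484,351). The rest is at (316,230) with its cleat on the robot's side. I'll zoom in to get face corners.

```bash
python3 - <<'E'
import cv2,numpy as np
a=cv2.imread("pics/top0.png")
C=[(143,337),(257,346),(358,348),(484,351)]
t=[cv2.resize(a[y-35:y+35,x-35:x+35],(390,390),interpolation=cv2.INTER_CUBIC) for x,y in C]
t=[cv2.resize(i,(300,300)) for i in t]
cv2.imwrite("pics/z1.png",np.vstack([np.hstack(t[:2]),np.hstack(t[2:])]))
cv2.imwrite("pics/z2.png",cv2.resize(a[180:285,205:430],(800,373),interpolation=cv2.INTER_CUBIC))
E
```

```text
(no output)
```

View pics/z1.png

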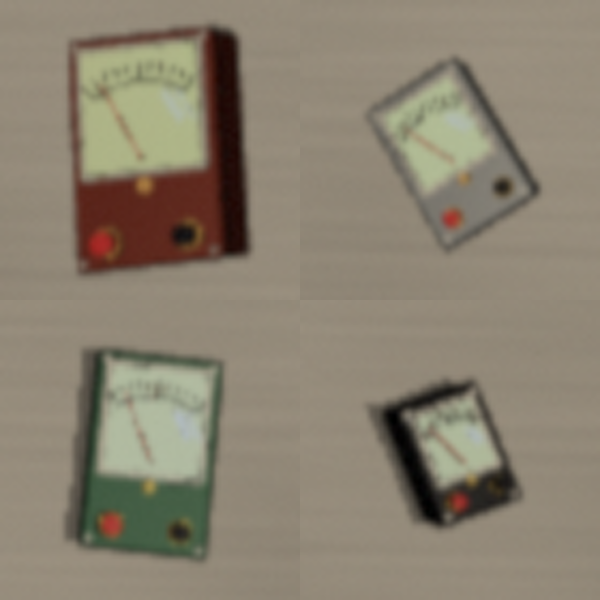

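View pics/z2.png

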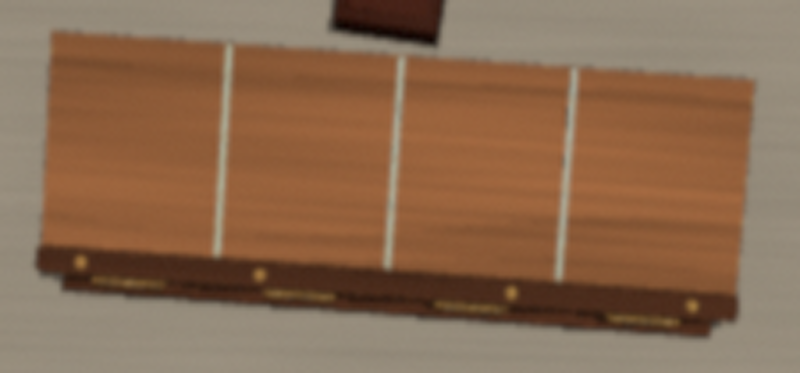

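```bash
cat > h.py <<'E'
import numpy as np
from scipy.spatial.transform import Rotation as R
from rig import robot
def ray(px,z,cam="top"):
    p=robot.camera_params(cam);T=p["extrinsics"]
    out=[]
    for u,v in np.atleast_2d(px):
        d=T[:3,:3]@np.array([(u-p["cx"])/p["fx"],(v-p["cy"])/p["fy"],1]);o=T[:3,3]
        out.append(o+d*(z-o[2])/d[2])
    return np.array(out)
E
python3 - <<'E'
from h import *
M={"brown":((143,337),[(70,42),(207,29),(218,256),(82,270)],.042),
"grey":((257,346),[(67,115),(155,58),(235,190),(147,250)],.034),
"green":((358,348),[(103,50),(222,62),(204,258),(85,246)],.038),
"black":((484,351),[(103,105),(174,83),(221,197),(143,226)],.030)}
for n,(c,q,h) in M.items():
    px=(np.array(q)+.5)/(300/70)-.5+np.array(c)-35
    P=ray(px,h)[:,:2]
    L=[np.linalg.norm(P[i]-P[(i+1)%4])*1000 for i in range(4)]
    hd=(P[0]+P[1]-P[2]-P[3]); wd=(P[0]+P[3]-P[1]-P[2])
    print(n,P.mean(0).round(4),np.round(L),"yaw head",np.arctan2(hd[1],hd[0]).round(3),"from width",np.arctan2(-wd[0],wd[1]).round(3),"r",np.hypot(*P.mean(0)).round(3))
Z=lambda q:(np.array(q)+.5)/(800/225)-.5+np.array([205,180])
zt=.03+.12*np.sin(.28)
T=ray(Z([(52,32),(230,44),(402,57),(574,70),(755,80)]),zt); print(T.round(4))
C=ray(Z([(40,246),(740,294)]),.03+.012*np.cos(.28)); print(C.round(4))
y=(T[0]-T[-1])[:2];print("len",np.linalg.norm(y));yaw=np.arctan2(-y[0],y[1]);print("yaw",yaw, np.arctan2(-(C[0]-C[1])[0],(C[0]-C[1])[1]))
xa=np.array([np.cos(yaw),np.sin(yaw)])
print("org from top",T[:,:2].mean(0)-xa*.12*np.cos(.28)," from cleat",C[:,:2].mean(0)+xa*.012*np.sin(.28))
o=robot.get_obs(); print(R.from_quat(o["tool_rot"]).as_matrix().round(3))
E
```

```text
brown [0.4325 0.3256] [ 62. 101.  60. 102.] yaw head 0.137 from width 0.12 r 0.541
grey [0.4184 0.1038] [47. 69. 47. 70.] yaw head 0.586 from width 0.608 r 0.431
green [ 0.4187 -0.0916] [54. 87. 53. 87.] yaw head -0.084 from width -0.077 r 0.429
black [ 0.4188 -0.3376] [34. 54. 38. 55.] yaw head 0.33 from width 0.341 r 0.538
[[ 0.7236  0.1882  0.0632]
 [ 0.7187  0.0888  0.0632]
 [ 0.7131 -0.0069  0.0632]
 [ 0.7076 -0.1023  0.0632]
 [ 0.7039 -0.2023  0.0632]]
[[ 0.6064  0.1925  0.0415]
 [ 0.5874 -0.1965  0.0415]]
len 0.39102398793121235
yaw -0.05062151262940436 -0.04865393569272894
org from top [ 0.59819884 -0.00105666]  from cleat [ 0.60022167 -0.0021616 ]
[[ 0.246 -0.     0.969]
 [-0.969  0.002  0.246]
 [-0.002 -1.     0.   ]]
```

```bash
cat >> h.py <<'E'
YAW=-.0495; O=np.array([.5993,-.0016,.03])
def toolR(Rm): return np.column_stack([-Rm[:,1],-Rm[:,2],Rm[:,0]])
def flat(yaw): return R.from_euler("z",yaw).as_matrix()
BR=flat(YAW)@R.from_euler("y",-.28).as_matrix()
def board(x,y,z): return O+BR@np.array([x,y,z])
def step(p,Rt):
    o=robot.get_obs();Rc=R.from_quat(o["tool_rot"]).as_matrix()
    d=Rc.T@(np.array(p)-o["position"])*100; r=R.from_matrix(Rc.T@Rt).as_rotvec()
    print("t",round(o["time"],2),"pos",o["position"].round(4),"w",round(o["grip_width"]*1000,1),"shift cm",d.round(2),"rot",r.round(3),"rows>=",np.ceil(max(np.linalg.norm(d)/5,np.linalg.norm(r)/.15)))
MET={"black":([.4188,-.3376],.335,.056),"grey":([.4184,.1038],.597,.072),"green":([.4187,-.0916],-.08,.088),"brown":([.4325,.3256],.128,.104)}
BAY={"black":.144,"grey":.048,"green":-.048,"brown":-.144}
def above(n,z): step(MET[n][0]+[z],toolR(flat(MET[n][1])))
def place(n,z,gap=.0035,dy=0,dyaw=0): step(board(MET[n][2]/2+gap,BAY[n]+dy,z),toolR(BR))
E
python3 -c "
from h import *
above('black',.14)"
```

```text
t 0.1 pos [ 0.1539 -0.6051  0.2467] w 87.1 shift cm [-19.39  10.71  32.26] rot [-0.    -0.086 -0.002] rows>= 8.0
```

>>> carry_out(
  moves=[
    [1, -4, 1, 6.5, 0, 0, 0],
    [1, -8, 3, 13, 0, -0.04, 0],
    [1, -12, 5, 19.5, 0, -0.09, 0],
    [1, -16, 8, 26, 0, -0.09, 0],
    [1, -19.4, 10.7, 32.3, 0, -0.09, 0],
    [1, -19.4, 10.7, 32.3, 0, -0.09, 0],
    [1, -19.4, 10.7, 32.3, 0, -0.09, 0],
    [1, -19.4, 10.7, 32.3, 0, -0.09, 0],
    [1, -19.4, 10.7, 32.3, 0, -0.09, 0],
    [1, -19.4, 10.7, 32.3, 0, -0.09, 0],
    [1, -19.4, 10.7, 32.3, 0, -0.09, 0],
  ],
  force=25,
)

```text
time: 1.2
position: [0.419, -0.3392, 0.1408]
tool_rot: [0.577, -0.408, 0.409, -0.577]
ft_force: [0.3, -0.3, 0.3]
grip_width: 0.0867
```

```bash
python3 -c "
from h import *
import cv2
above('black',.14);above('black',.028)
cv2.imwrite('pics/t1.png',cv2.resize(robot.camera('top')[200:440,400:640,::-1],(600,600)))
cv2.imwrite('pics/s1.png',robot.camera('scene')[:,:,::-1])
"
```

```text
t 1.2 pos [ 0.419  -0.3392  0.1408] w 86.7 shift cm [-0.16  0.08  0.04] rot [0.    0.003 0.001] rows>= 1.0
t 1.2 pos [ 0.419  -0.3392  0.1408] w 86.7 shift cm [-0.17 11.28  0.04] rot [0.    0.003 0.001] rows>= 3.0
```

View pics/t1.png

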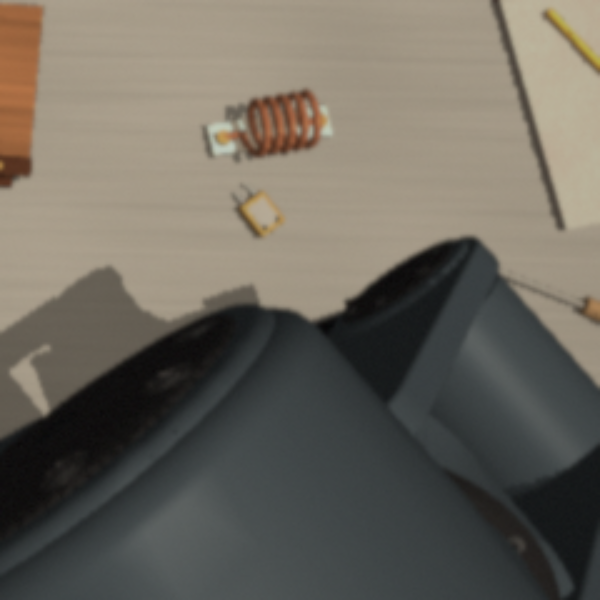

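View pics/s1.png

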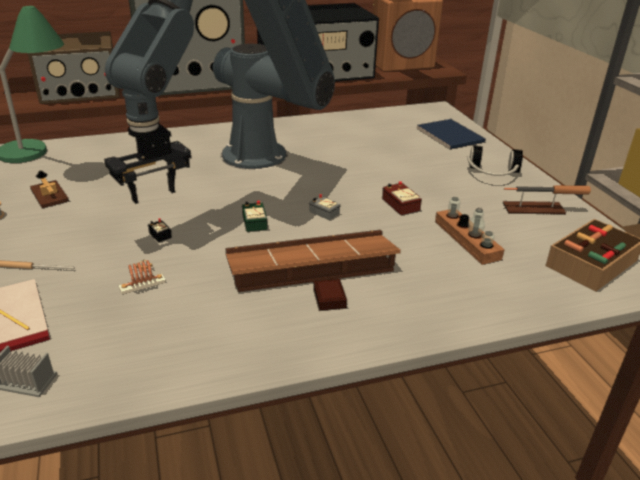

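The open fingers (about 135–172, 185 in the scene view) straddle the black meter at (160,230), and the arm hides the top view. I'll descend and grip.

>>> carry_out(
  moves=[
    [1, -0.2, 3, 0, 0, 0, 0],
    [1, -0.2, 6, 0, 0, 0, 0],
    [1, -0.2, 8.5, 0, 0, 0, 0],
    [1, -0.2, 10.2, 0, 0, 0, 0],
    [1, -0.2, 11.2, 0, 0, 0, 0],
    [1, -0.2, 11.2, 0, 0, 0, 0],
    [0.3, -0.2, 11.2, 0, 0, 0, 0],
    [0.3, -0.2, 11.2, 0, 0, 0, 0],
    [0.3, -0.2, 11.2, 0, 0, 0, 0],
    [0.3, -0.2, 11.2, 0, 0, 0, 0],
    [0.3, -0.2, 11.2, 0, 0, 0, 0],
  ],
  force=25,
)

```text
time: 2.4
position: [0.4188, -0.3364, 0.029]
tool_rot: [0.577, -0.408, 0.409, -0.577]
ft_force: [-0.2, -0.7, 0.0]
grip_width: 0.0549
```

```bash
python3 -c "
from h import *
above('black',.028)"
```

```text
t 2.4 pos [ 0.4188 -0.3364  0.029 ] w 54.9 shift cm [ 0.12  0.1  -0.04] rot [-0.     0.004  0.001] rows>= 1.0
```

>>> carry_out(
  moves=[
    [0.3, 0, 0, 0, 0, 0, 0],
    [0.3, 0, 0, 0, 0, 0, 0],
    [0.3, 0, 0, 0, 0, 0, 0],
    [0.3, 0, 0, 0, 0, 0, 0],
    [0.3, 0, 0, 0, 0, 0, 0],
  ],
)

```text
time: 2.9
position: [0.4186, -0.3363, 0.0287]
tool_rot: [0.577, -0.408, 0.409, -0.577]
ft_force: [-0.1, 0.8, 1.3]
grip_width: 0.0399
```

>>> carry_out(
  moves=[
    [0.3, 0, -1, 0, 0, 0, 0],
    [0.3, 0, -4, 0, 0, 0, 0],
    [0.3, 0, -8, 0, 0, 0, 0],
    [0.3, 0, -12, 0, 0, 0, 0],
    [0.3, 0, -16, 0, 0, 0, 0],
    [0.3, 0, -18, 0, 0, 0, 0],
    [0.3, 0, -18, 0, 0, 0, 0],
    [0.3, 0, -18, 0, 0, 0, 0],
  ],
)

```text
time: 3.7
position: [0.418, -0.3357, 0.2083]
tool_rot: [-0.577, 0.409, -0.408, 0.577]
ft_force: [0.3, 1.3, -2.8]
grip_width: 0.0396
```

```bash
python3 -c "
from h import *
place('black',.14)"
```

```text
t 3.7 pos [ 0.418  -0.3357  0.2083] w 39.6 shift cm [-39.13   3.52  32.88] rot [ 0.277  0.386 -0.055] rows>= 11.0
```

>>> carry_out(
  moves=[
    [0.3, -2, 0, 2, 0, 0.02, 0],
    [0.3, -5, 0, 4, 0.02, 0.04, 0],
    [0.3, -8, 0, 7, 0.04, 0.07, -0.01],
    [0.3, -12, 0, 10, 0.07, 0.1, -0.02],
    [0.3, -16, 0, 13, 0.1, 0.14, -0.02],
    [0.3, -20, 0, 17, 0.14, 0.2, -0.03],
    [0.3, -24, 0.5, 20, 0.18, 0.24, -0.04],
    [0.3, -28, 1, 23.5, 0.22, 0.28, -0.05],
    [0.3, -32, 2, 27, 0.25, 0.32, -0.055],
    [0.3, -36, 3, 30, 0.277, 0.36, -0.055],
    [0.3, -38, 3.5, 32, 0.277, 0.386, -0.055],
    [0.3, -39.1, 3.5, 32.9, 0.277, 0.386, -0.055],
    [0.3, -39.1, 3.5, 32.9, 0.277, 0.386, -0.055],
    [0.3, -39.1, 3.5, 32.9, 0.277, 0.386, -0.055],
    [0.3, -39.1, 3.5, 32.9, 0.277, 0.386, -0.055],
    [0.3, -39.1, 3.5, 32.9, 0.277, 0.386, -0.055],
    [0.3, -39.1, 3.5, 32.9, 0.277, 0.386, -0.055],
  ],
)

```text
time: 5.4
position: [0.5987, 0.1406, 0.1736]
tool_rot: [0.414, -0.436, 0.579, -0.55]
ft_force: [0.1, 0.8, -1.8]
grip_width: 0.0399
```

```bash
python3 -c "
from h import *
place('black',.14); place('black',.0287)
import cv2
cv2.imwrite('pics/s2.png',cv2.resize(robot.camera('scene')[130:310,180:440,::-1],(780,540)))
cv2.imwrite('pics/t2.png',robot.camera('top')[:,:,::-1])"
```

```text
t 5.4 pos [0.5987 0.1406 0.1736] w 39.9 shift cm [-0.2   0.01 -0.09] rot [-0.    -0.002  0.001] rows>= 1.0
t 5.4 pos [0.5987 0.1406 0.1736] w 39.9 shift cm [-0.21 11.14 -0.09] rot [-0.    -0.002  0.001] rows>= 3.0
```

View pics/s2.png

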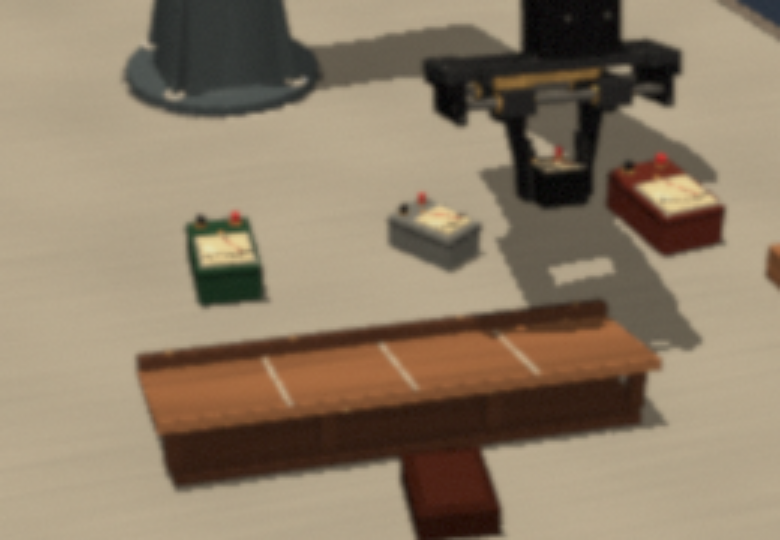

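View pics/t2.png

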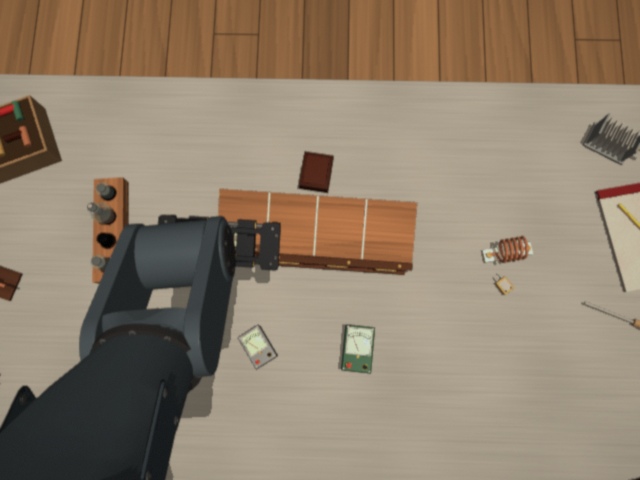

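The black meter is held squarely, above and just robot-side of the left bay, and everything else is undisturbed. I'll descend and slow down near contact.

>>> carry_out(
  moves=[
    [0.3, -0.2, 2, -0.1, 0, 0, 0],
    [0.3, -0.2, 5, -0.1, 0, 0, 0],
    [0.3, -0.2, 8, -0.1, 0, 0, 0],
    [0.3, -0.2, 9.5, -0.1, 0, 0, 0],
    [0.3, -0.2, 10.2, -0.1, 0, 0, 0],
    [0.3, -0.2, 10.6, -0.1, 0, 0, 0],
    [0.3, -0.2, 10.6, -0.1, 0, 0, 0],
    [0.3, -0.2, 10.6, -0.1, 0, 0, 0],
    [0.3, -0.2, 10.6, -0.1, 0, 0, 0],
  ],
)

```text
time: 6.4
position: [0.6278, 0.1425, 0.0726]
tool_rot: [0.414, -0.435, 0.579, -0.551]
ft_force: [-0.0, 0.0, -1.0]
grip_width: 0.0398
```

```bash
python3 -c "
from h import *
place('black',.0287); print(robot.get_obs()['ft_force'])
import cv2
cv2.imwrite('pics/s3.png',cv2.resize(robot.camera('scene')[200:300,300:440,::-1],(770,550),interpolation=cv2.INTER_CUBIC))"
```

```text
t 6.4 pos [0.6278 0.1425 0.0726] w 39.8 shift cm [ 0.13  0.63 -0.08] rot [-0.002 -0.     0.   ] rows>= 1.0
[-0.03381565  0.00636463 -1.04167565]
```

View pics/s3.png

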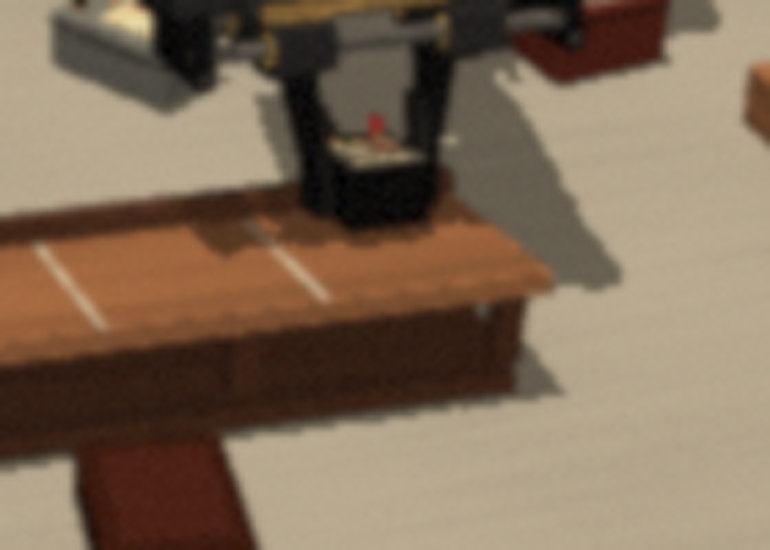

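>>> carry_out(
  moves=[
    [0.3, 0.1, 0.2, -0.1, 0, 0, 0],
    [0.3, 0.1, 0.3, -0.1, 0, 0, 0],
    [0.3, 0.1, 0.4, -0.1, 0, 0, 0],
    [0.3, 0.1, 0.5, -0.1, 0, 0, 0],
    [0.3, 0.1, 0.5, -0.1, 0, 0, 0],
    [0.3, 0.1, 0.5, -0.1, 0, 0, 0],
  ],
)

```text
time: 7.05
position: [0.6277, 0.1413, 0.0662]
tool_rot: [0.415, -0.436, 0.579, -0.551]
ft_force: [0.3, 0.5, -1.5]
grip_width: 0.0396
```

```bash
python3 -c "
from h import *
place('black',.0287)"
```

```text
t 7.05 pos [0.6277 0.1413 0.0662] w 39.6 shift cm [0.02 0.02 0.1 ] rot [-0.    -0.     0.001] rows>= 1.0
```

>>> carry_out(
  moves=[
    [0.3, 0, 0.1, 0, 0, 0, 0],
    [0.3, 0, 0.1, 0, 0, 0, 0],
    [0.3, 0, 0.1, 0, 0, 0, 0],
  ],
)

```text
time: 7.35
position: [0.6279, 0.1414, 0.066]
tool_rot: [0.415, -0.435, 0.579, -0.551]
ft_force: [-4.0, -0.1, 5.2]
grip_width: 0.0398
```

>>> carry_out(
  moves=[
    [0.3, 0, 0.1, 0, 0, 0, 0],
    [0.3, 0, 0.1, 0, 0, 0, 0],
    [0.3, 0, 0.1, 0, 0, 0, 0],
  ],
)

```text
time: 7.65
position: [0.6279, 0.1414, 0.066]
tool_rot: [0.415, -0.435, 0.579, -0.551]
ft_force: [-6.0, -0.6, 11.0]
grip_width: 0.0395
```

>>> carry_out(
  moves=[
    [0.5, 0, -0.1, 0, 0, 0, 0],
    [0.55, 0, -0.1, 0, 0, 0, 0],
    [0.7, 0, -0.1, 0, 0, 0, 0],
    [0.7, 0, -0.1, 0, 0, 0, 0],
    [0.7, 0, -0.1, 0, 0, 0, 0],
    [0.7, 0, -0.1, 0, 0, 0, 0],
    [0.7, 0, -2, 0, 0, 0, 0],
    [0.7, 0, -5, 0, 0, 0, 0],
    [0.7, 0, -9, 0, 0, 0, 0],
    [1, 0, -13, 0, 0, 0, 0],
    [1, 0, -16, 0, 0, 0, 0],
    [1, 0, -16, 0, 0, 0, 0],
    [1, 0, -16, 0, 0, 0, 0],
  ],
)

```text
time: 8.95
position: [0.5841, 0.1437, 0.2189]
tool_rot: [0.414, -0.435, 0.579, -0.551]
ft_force: [-0.8, 0.0, 0.3]
grip_width: 0.0834
```

```bash
python3 -c "
from h import *
above('grey',.16)
import cv2
cv2.imwrite('pics/s4.png',cv2.resize(robot.camera('scene')[200:300,300:440,::-1],(770,550),interpolation=cv2.INTER_CUBIC))"
```

```text
t 8.95 pos [0.5841 0.1437 0.2189] w 83.4 shift cm [  4.8    1.1  -17.34] rot [-0.272 -0.642  0.092] rows>= 5.0
```

View pics/s4.png

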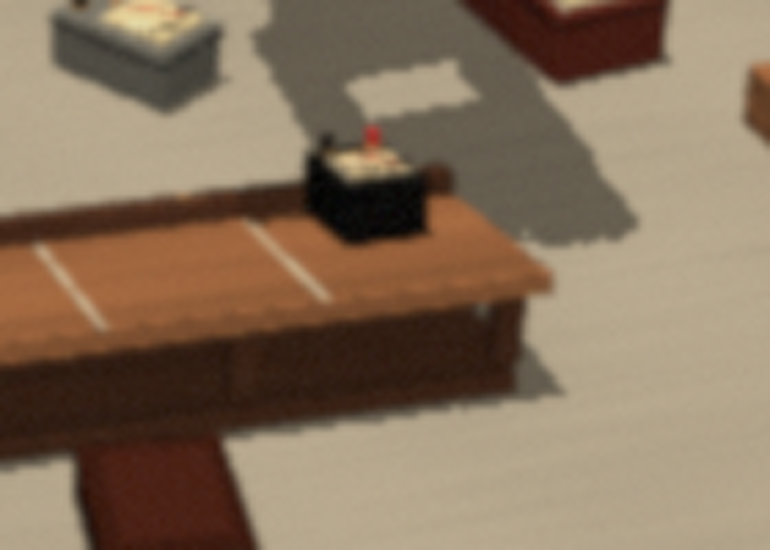

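Black lies in the left bay, flat against the cleat. Next is grey.

>>> carry_out(
  moves=[
    [1, 1, 0, -4, -0.05, -0.1, 0.01],
    [1, 2, 0, -8, -0.1, -0.2, 0.03],
    [1, 3.5, 0, -12, -0.18, -0.33, 0.05],
    [1, 4.5, 0.5, -16, -0.25, -0.47, 0.07],
    [1, 4.8, 1.1, -17.4, -0.272, -0.6, 0.092],
    [1, 4.8, 1.1, -17.4, -0.272, -0.642, 0.092],
    [1, 4.8, 1.1, -17.4, -0.272, -0.642, 0.092],
    [1, 4.8, 1.1, -17.4, -0.272, -0.642, 0.092],
    [1, 4.8, 1.1, -17.4, -0.272, -0.642, 0.092],
    [1, 4.8, 1.1, -17.4, -0.272, -0.642, 0.092],
  ],
)

```text
time: 10.0
position: [0.4179, 0.1038, 0.1593]
tool_rot: [0.625, -0.332, 0.331, -0.625]
ft_force: [-0.4, 0.8, -0.4]
grip_width: 0.0872
```

```bash
python3 -c "
from h import *
above('grey',.028)
import cv2
cv2.imwrite('pics/s5.png',cv2.resize(robot.camera('scene')[130:310,180:440,::-1],(780,540)))"
```

```text
t 10.0 pos [0.4179 0.1038 0.1593] w 87.2 shift cm [ 0.05 13.13  0.05] rot [ 0.001 -0.001 -0.001] rows>= 3.0
```

View pics/s5.png

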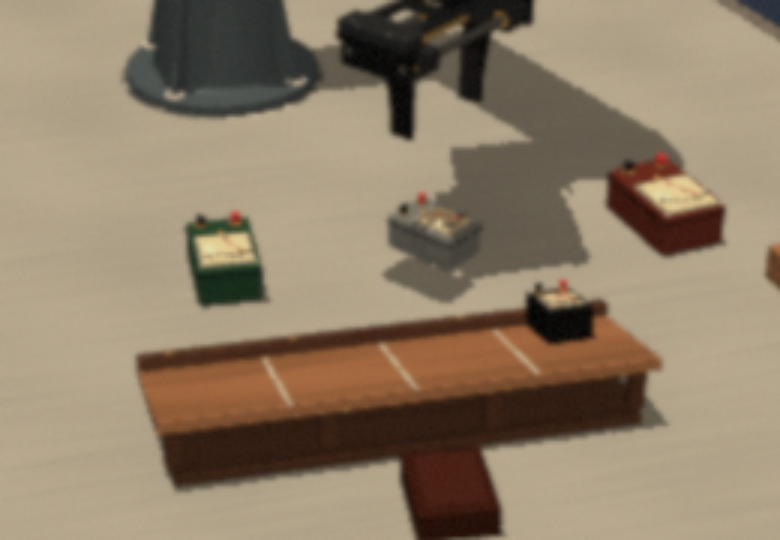

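The fingers straddle the grey meter squarely. I'll descend, grip and lift.

>>> carry_out(
  moves=[
    [1, 0, 4, 0, 0, 0, 0],
    [1, 0, 8, 0, 0, 0, 0],
    [1, 0, 11, 0, 0, 0, 0],
    [1, 0, 12.5, 0, 0, 0, 0],
    [1, 0, 13.1, 0, 0, 0, 0],
    [1, 0, 13.1, 0, 0, 0, 0],
    [0.4, 0, 13.1, 0, 0, 0, 0],
    [0.4, 0, 13.1, 0, 0, 0, 0],
    [0.4, 0, 13.1, 0, 0, 0, 0],
    [0.4, 0, 13.1, 0, 0, 0, 0],
    [0.4, 0, 13.1, 0, 0, 0, 0],
    [0.4, 0, 13.1, 0, 0, 0, 0],
    [0.4, 0, 13.1, 0, 0, 0, 0],
    [0.4, 0, 13.1, 0, 0, 0, 0],
    [0.4, 0, 13.1, 0, 0, 0, 0],
    [0.4, 0, 13.1, 0, 0, 0, 0],
  ],
  force=25,
)

```text
time: 11.65
position: [0.4174, 0.1039, 0.0286]
tool_rot: [0.625, -0.331, 0.33, -0.625]
ft_force: [-0.9, 0.2, 5.3]
grip_width: 0.0478
```

>>> carry_out(
  moves=[
    [0.4, 0, -1, 0, 0, 0, 0],
    [0.4, 0, -4, 0, 0, 0, 0],
    [0.4, 0, -8, 0, 0, 0, 0],
    [0.4, 0, -12, 0, 0, 0, 0],
    [0.4, 0, -16, 0, 0, 0, 0],
    [0.4, 0, -18, 0, 0, 0, 0],
    [0.4, 0, -18, 0, 0, 0, 0],
    [0.4, 0, -18, 0, 0, 0, 0],
  ],
)

```text
time: 12.45
position: [0.417, 0.1038, 0.2082]
tool_rot: [0.625, -0.332, 0.33, -0.625]
ft_force: [-0.4, 0.8, -2.9]
grip_width: 0.0479
```

```bash
python3 -c "
from h import *
place('grey',.14)"
```

```text
t 12.45 pos [0.417  0.1038 0.2082] w 47.9 shift cm [15.09  3.23 12.  ] rot [ 0.272  0.642 -0.091] rows>= 5.0
```

>>> carry_out(
  moves=[
    [0.4, 2, 0, 1.5, 0.02, 0.08, -0.01],
    [0.4, 4, 0, 3, 0.06, 0.18, -0.02],
    [0.4, 7, 0.5, 5.5, 0.12, 0.3, -0.04],
    [0.4, 10, 1, 8, 0.18, 0.42, -0.06],
    [0.4, 13, 2, 10.5, 0.24, 0.54, -0.08],
    [0.4, 15.1, 3.2, 12, 0.272, 0.642, -0.091],
    [0.4, 15.1, 3.2, 12, 0.272, 0.642, -0.091],
    [0.4, 15.1, 3.2, 12, 0.272, 0.642, -0.091],
    [0.4, 15.1, 3.2, 12, 0.272, 0.642, -0.091],
    [0.4, 15.1, 3.2, 12, 0.272, 0.642, -0.091],
    [0.4, 15.1, 3.2, 12, 0.272, 0.642, -0.091],
  ],
)

```text
time: 13.55
position: [0.6012, 0.0467, 0.1764]
tool_rot: [0.415, -0.436, 0.578, -0.551]
ft_force: [0.3, -0.6, -2.8]
grip_width: 0.0478
```

```bash
python3 -c "
from h import *
place('grey',.0286)
import cv2
cv2.imwrite('pics/s6.png',cv2.resize(robot.camera('scene')[130:310,180:440,::-1],(780,540)))"
```

```text
t 13.55 pos [0.6012 0.0467 0.1764] w 47.8 shift cm [ 0.04 11.22 -0.06] rot [-0.     0.    -0.001] rows>= 3.0
```

View pics/s6.png

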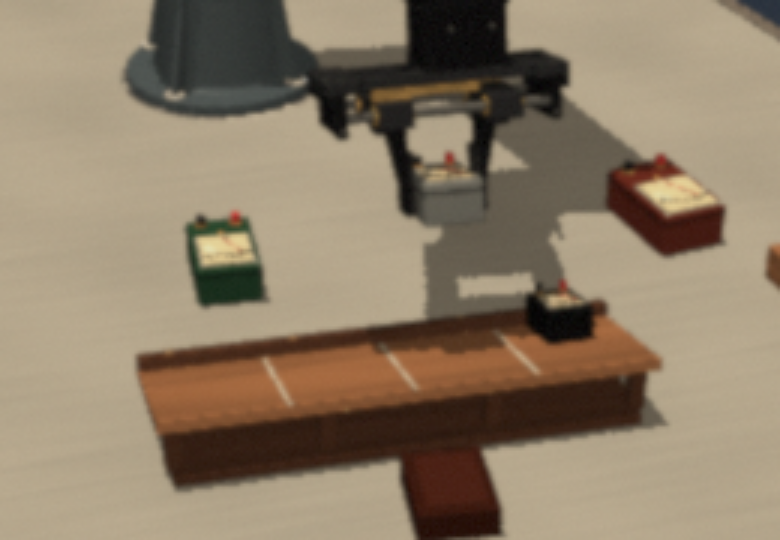

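>>> carry_out(
  moves=[
    [0.4, 0, 3, 0, 0, 0, 0],
    [0.4, 0, 6, 0, 0, 0, 0],
    [0.4, 0, 9, 0, 0, 0, 0],
    [0.4, 0, 10.2, 0, 0, 0, 0],
    [0.4, 0, 10.6, 0, 0, 0, 0],
    [0.4, 0, 10.8, 0, 0, 0, 0],
    [0.4, 0, 11, 0, 0, 0, 0],
    [0.4, 0, 11, 0, 0, 0, 0],
    [0.4, 0, 11, 0, 0, 0, 0],
    [0.4, 0, 11, 0, 0, 0, 0],
  ],
)

```text
time: 14.6
position: [0.6324, 0.0449, 0.0712]
tool_rot: [0.414, -0.435, 0.579, -0.551]
ft_force: [0.4, -0.1, -2.3]
grip_width: 0.0482
```

```bash
python3 -c "
from h import *
place('grey',.0286)"
```

```text
t 14.6 pos [0.6324 0.0449 0.0712] w 48.2 shift cm [ 0.    0.24 -0.15] rot [-0.001 -0.    -0.   ] rows>= 1.0
```

>>> carry_out(
  moves=[
    [0.4, 0, 0, -0.1, 0, 0, 0],
    [0.4, 0, 0.1, -0.1, 0, 0, 0],
    [0.4, 0, 0.2, -0.1, 0, 0, 0],
    [0.4, 0, 0.2, -0.1, 0, 0, 0],
  ],
)

```text
time: 15.0
position: [0.6317, 0.0449, 0.0685]
tool_rot: [0.414, -0.436, 0.579, -0.551]
ft_force: [-1.3, -0.7, 2.0]
grip_width: 0.048
```

>>> carry_out(
  moves=[
    [0.4, 0, 0.1, 0, 0, 0, 0],
    [0.4, 0, 0.1, 0, 0, 0, 0],
    [0.4, 0, 0.1, 0, 0, 0, 0],
  ],
)

```text
time: 15.3
position: [0.6317, 0.0449, 0.0685]
tool_rot: [0.414, -0.436, 0.579, -0.551]
ft_force: [-6.2, -0.4, 9.4]
grip_width: 0.0481
```

>>> carry_out(
  moves=[
    [0.58, 0, -0.1, 0, 0, 0, 0],
    [0.63, 0, -0.1, 0, 0, 0, 0],
    [0.78, 0, -0.1, 0, 0, 0, 0],
    [0.78, 0, -0.1, 0, 0, 0, 0],
    [0.78, 0, -0.1, 0, 0, 0, 0],
    [0.78, 0, -0.1, 0, 0, 0, 0],
    [0.78, 0, -2, 0, 0, 0, 0],
    [0.78, 0, -5, 0, 0, 0, 0],
    [0.78, 0, -9, 0, 0, 0, 0],
    [1, 0, -13, 0, 0, 0, 0],
    [1, 0, -16, 0, 0, 0, 0],
    [1, 0, -16, 0, 0, 0, 0],
    [1, 0, -16, 0, 0, 0, 0],
  ],
)

```text
time: 16.6
position: [0.5879, 0.047, 0.2217]
tool_rot: [0.414, -0.435, 0.579, -0.551]
ft_force: [0.3, -1.0, -0.8]
grip_width: 0.0855
```

```bash
python3 -c "
from h import *
above('green',.16)
import cv2
cv2.imwrite('pics/s7.png',cv2.resize(robot.camera('scene')[130:310,180:440,::-1],(780,540)))"
```

```text
t 16.6 pos [0.5879 0.047  0.2217] w 85.5 shift cm [ 14.69   1.41 -17.29] rot [-0.282  0.03  -0.005] rows>= 5.0
```

View pics/s7.png

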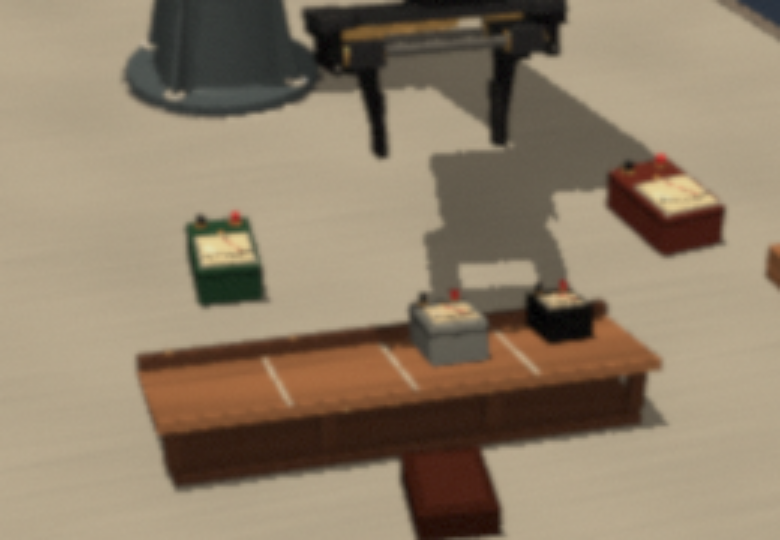

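Grey is in bay 2 at about (448,330). Next is green.

>>> carry_out(
  moves=[
    [1, 2, 0, -3, -0.05, 0, 0],
    [1, 4.5, 0, -6, -0.1, 0, 0],
    [1, 7.5, 0.5, -9, -0.16, 0.01, 0],
    [1, 10.5, 1, -12, -0.22, 0.02, 0],
    [1, 13, 1.4, -15.5, -0.27, 0.03, -0.005],
    [1, 14.7, 1.4, -17.3, -0.282, 0.03, -0.005],
    [1, 14.7, 1.4, -17.3, -0.282, 0.03, -0.005],
    [1, 14.7, 1.4, -17.3, -0.282, 0.03, -0.005],
    [1, 14.7, 1.4, -17.3, -0.282, 0.03, -0.005],
    [1, 14.7, 1.4, -17.3, -0.282, 0.03, -0.005],
    [1, 14.7, 1.4, -17.3, -0.282, 0.03, -0.005],
  ],
)

```text
time: 17.75
position: [0.4191, -0.0912, 0.1598]
tool_rot: [-0.48, 0.519, -0.519, 0.48]
ft_force: [-0.1, -0.3, 0.7]
grip_width: 0.0866
```

```bash
python3 -c "
from h import *
above('green',.028)
import cv2
cv2.imwrite('pics/s8.png',cv2.resize(robot.camera('scene')[130:310,180:440,::-1],(780,540)))"
```

```text
t 17.75 pos [ 0.4191 -0.0912  0.1598] w 86.6 shift cm [ 0.03 13.18 -0.03] rot [0.001 0.001 0.001] rows>= 3.0
```

View pics/s8.png

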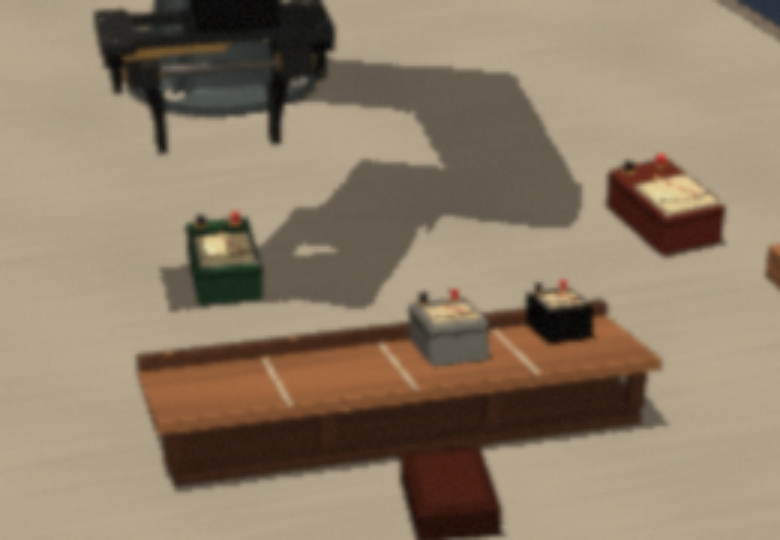

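The fingers straddle green (about (225,250)). I'll descend and grip.

>>> carry_out(
  moves=[
    [1, 0, 4, 0, 0, 0, 0],
    [1, 0, 8, 0, 0, 0, 0],
    [1, 0, 11, 0, 0, 0, 0],
    [1, 0, 12.5, 0, 0, 0, 0],
    [1, 0, 13.1, 0, 0, 0, 0],
    [1, 0, 13.1, 0, 0, 0, 0],
    [0.5, 0, 13.1, 0, 0, 0, 0],
    [0.5, 0, 13.1, 0, 0, 0, 0],
    [0.5, 0, 13.1, 0, 0, 0, 0],
    [0.5, 0, 13.1, 0, 0, 0, 0],
    [0.5, 0, 13.1, 0, 0, 0, 0],
    [0.5, 0, 13.1, 0, 0, 0, 0],
    [0.5, 0, 13.1, 0, 0, 0, 0],
    [0.5, 0, 13.1, 0, 0, 0, 0],
    [0.5, 0, 13.1, 0, 0, 0, 0],
  ],
  force=30,
)

```text
time: 19.3
position: [0.4182, -0.0917, 0.0291]
tool_rot: [-0.48, 0.52, -0.519, 0.479]
ft_force: [0.3, 0.8, 6.3]
grip_width: 0.0568
```

>>> carry_out(
  moves=[
    [0.5, 0, -1, 0, 0, 0, 0],
    [0.5, 0, -4, 0, 0, 0, 0],
    [0.5, 0, -8, 0, 0, 0, 0],
    [0.5, 0, -12, 0, 0, 0, 0],
    [0.5, 0, -16, 0, 0, 0, 0],
    [0.5, 0, -18, 0, 0, 0, 0],
    [0.5, 0, -18, 0, 0, 0, 0],
    [0.5, 0, -18, 0, 0, 0, 0],
  ],
)

```text
time: 20.1
position: [0.4176, -0.0913, 0.2083]
tool_rot: [-0.48, 0.52, -0.519, 0.479]
ft_force: [-0.3, -0.2, -3.9]
grip_width: 0.0569
```

```bash
python3 -c "
from h import *
place('green',.14)"
```

```text
t 20.1 pos [ 0.4176 -0.0913  0.2083] w 56.9 shift cm [-5.62  3.02 18.24] rot [ 0.282 -0.03   0.004] rows>= 4.0
```

>>> carry_out(
  moves=[
    [0.5, -1, 0, 2, 0.03, 0, 0],
    [0.5, -2, 0, 5, 0.08, 0, 0],
    [0.5, -3, 0.5, 9, 0.14, -0.01, 0],
    [0.5, -4, 1, 12.5, 0.2, -0.02, 0],
    [0.5, -5, 2, 16, 0.25, -0.03, 0.004],
    [0.5, -5.6, 3, 18.2, 0.282, -0.03, 0.004],
    [0.5, -5.6, 3, 18.2, 0.282, -0.03, 0.004],
    [0.5, -5.6, 3, 18.2, 0.282, -0.03, 0.004],
    [0.5, -5.6, 3, 18.2, 0.282, -0.03, 0.004],
    [0.5, -5.6, 3, 18.2, 0.282, -0.03, 0.004],
  ],
)

```text
time: 21.1
position: [0.6032, -0.0506, 0.178]
tool_rot: [0.415, -0.436, 0.579, -0.55]
ft_force: [1.0, -0.7, -2.4]
grip_width: 0.057
```

```bash
python3 -c "
from h import *
place('green',.029)
import cv2
cv2.imwrite('pics/s9.png',cv2.resize(robot.camera('scene')[130:310,180:440,::-1],(780,540)))"
```

```text
t 21.1 pos [ 0.6032 -0.0506  0.178 ] w 57.0 shift cm [-0.08 11.15  0.06] rot [ 0.001 -0.001  0.001] rows>= 3.0
```

View pics/s9.png

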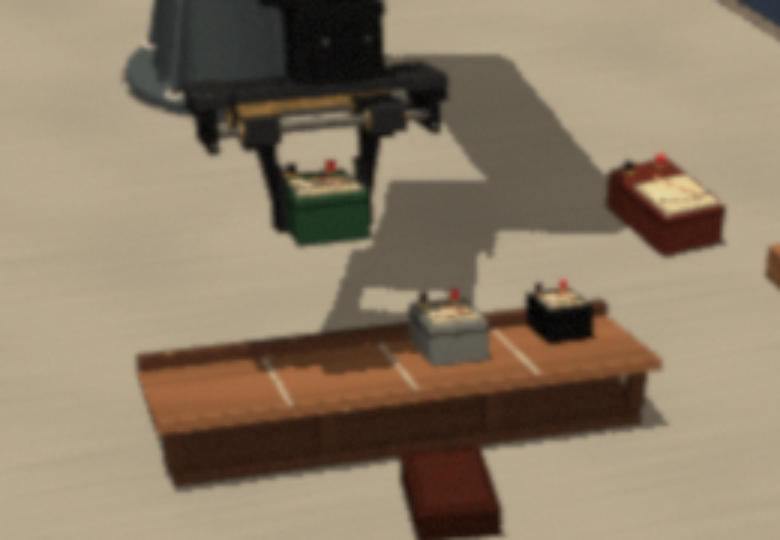

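>>> carry_out(
  moves=[
    [0.5, -0.1, 3, 0, 0, 0, 0],
    [0.5, -0.1, 6, 0, 0, 0, 0],
    [0.5, -0.1, 9, 0, 0, 0, 0],
    [0.5, -0.1, 10.2, 0, 0, 0, 0],
    [0.5, -0.1, 10.6, 0, 0, 0, 0],
    [0.5, -0.1, 10.8, 0, 0, 0, 0],
    [0.5, -0.1, 10.9, 0, 0, 0, 0],
    [0.5, -0.1, 10.9, 0, 0, 0, 0],
    [0.5, -0.1, 10.9, 0, 0, 0, 0],
    [0.5, -0.1, 10.9, 0, 0, 0, 0],
  ],
)

```text
time: 22.15
position: [0.6347, -0.0511, 0.0743]
tool_rot: [0.414, -0.435, 0.579, -0.551]
ft_force: [0.1, 0.2, -3.6]
grip_width: 0.0569
```

```bash
python3 -c "
from h import *
place('green',.029)"
```

```text
t 22.15 pos [ 0.6347 -0.0511  0.0743] w 56.9 shift cm [ 0.04  0.31 -0.11] rot [-0.001 -0.     0.001] rows>= 1.0
```

>>> carry_out(
  moves=[
    [0.5, 0, 0, -0.1, 0, 0, 0],
    [0.5, 0, 0.1, -0.1, 0, 0, 0],
    [0.5, 0, 0.2, -0.1, 0, 0, 0],
    [0.5, 0, 0.2, -0.1, 0, 0, 0],
  ],
)

```text
time: 22.55
position: [0.634, -0.051, 0.0712]
tool_rot: [0.415, -0.436, 0.579, -0.551]
ft_force: [0.2, -0.2, -2.7]
grip_width: 0.0572
```

>>> carry_out(
  moves=[
    [0.5, 0, 0.1, 0, 0, 0, 0],
    [0.5, 0, 0.1, 0, 0, 0, 0],
    [0.5, 0, 0.1, 0, 0, 0, 0],
  ],
)

```text
time: 22.85
position: [0.6341, -0.051, 0.0711]
tool_rot: [0.415, -0.435, 0.579, -0.551]
ft_force: [-3.6, 0.4, 6.0]
grip_width: 0.0567
```

>>> carry_out(
  moves=[
    [0.68, 0, 0, 0, 0, 0, 0],
    [0.73, 0, 0, 0, 0, 0, 0],
    [0.86, 0, 0, 0, 0, 0, 0],
    [0.86, 0, 0, 0, 0, 0, 0],
    [0.86, 0, 0, 0, 0, 0, 0],
    [0.86, 0, 0, 0, 0, 0, 0],
    [0.86, 0, -2, 0, 0, 0, 0],
    [0.86, 0, -5, 0, 0, 0, 0],
    [0.86, 0, -9, 0, 0, 0, 0],
    [1, 0, -13, 0, 0, 0, 0],
    [1, 0, -16, 0, 0, 0, 0],
    [1, 0, -16, 0, 0, 0, 0],
    [1, 0, -16, 0, 0, 0, 0],
  ],
)

```text
time: 24.15
position: [0.5902, -0.0487, 0.2249]
tool_rot: [0.414, -0.435, 0.579, -0.551]
ft_force: [0.6, 0.5, -0.5]
grip_width: 0.0864
```

```bash
python3 -c "
from h import *
above('brown',.17)
import cv2
cv2.imwrite('pics/s10.png',cv2.resize(robot.camera('scene')[130:310,180:440,::-1],(780,540)))
cv2.imwrite('pics/t10.png',robot.camera('top')[:,:,::-1])"
```

```text
t 24.15 pos [ 0.5902 -0.0487  0.2249] w 86.4 shift cm [-36.61   0.34 -18.44] rot [-0.281 -0.177  0.026] rows>= 9.0
```

View pics/s10.png

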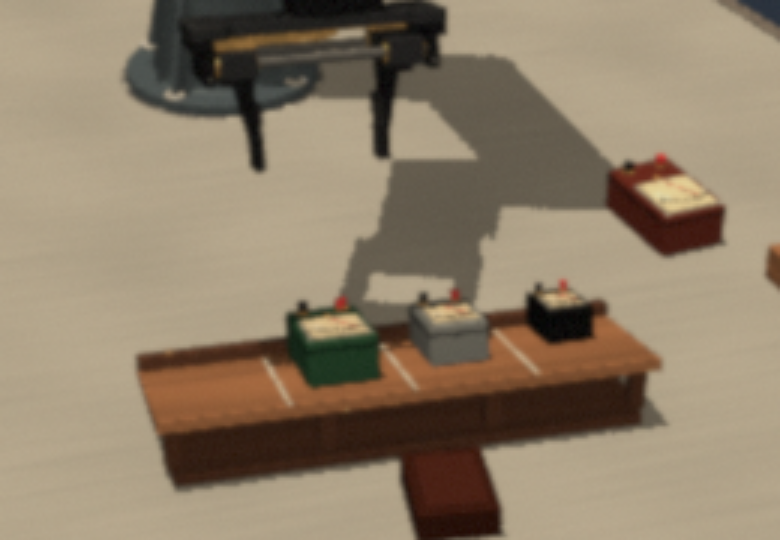

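View pics/t10.png

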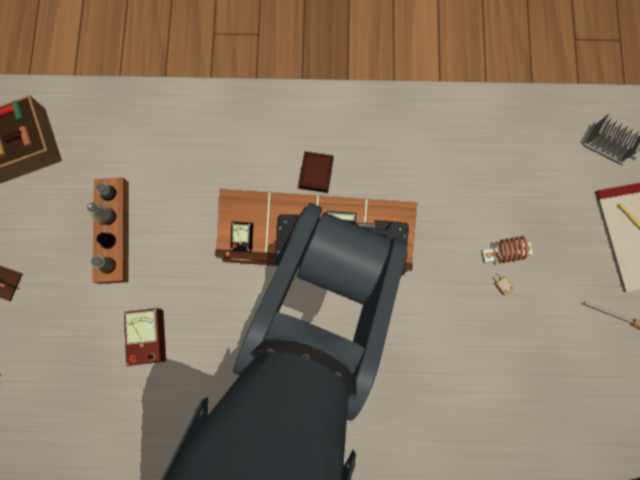

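Green is in bay 3 at about (335,345). Black is in bay 1 in the top view and the bystanders haven't moved. Next is brown.

>>> carry_out(
  moves=[
    [1, -3, 0, -2, -0.03, 0, 0],
    [1, -7, 0, -4, -0.06, -0.03, 0],
    [1, -11, 0, -6, -0.1, -0.05, 0.01],
    [1, -15, 0, -8, -0.14, -0.08, 0.015],
    [1, -19, 0, -10, -0.18, -0.1, 0.02],
    [1, -23, 0, -12, -0.21, -0.12, 0.025],
    [1, -27, 0, -14, -0.24, -0.15, 0.026],
    [1, -31, 0, -16, -0.27, -0.17, 0.026],
    [1, -35, 0.3, -17.8, -0.281, -0.177, 0.026],
    [1, -36.5, 0.3, -18.4, -0.281, -0.177, 0.026],
    [1, -36.5, 0.3, -18.4, -0.281, -0.177, 0.026],
    [1, -36.5, 0.3, -18.4, -0.281, -0.177, 0.026],
    [1, -36.5, 0.3, -18.4, -0.281, -0.177, 0.026],
    [1, -36.5, 0.3, -18.4, -0.281, -0.177, 0.026],
    [1, -36.5, 0.3, -18.4, -0.281, -0.177, 0.026],
  ],
)

```text
time: 25.75
position: [0.4331, 0.3236, 0.1703]
tool_rot: [0.531, -0.468, 0.467, -0.53]
ft_force: [0.4, -0.6, 0.3]
grip_width: 0.0868
```

```bash
python3 -c "
from h import *
MET['brown'][0][1]=.3248
above('brown',.028)
import cv2
cv2.imwrite('pics/s11.png',cv2.resize(robot.camera('scene')[130:290,320:540,::-1],(770,560)))"
```

```text
t 25.75 pos [0.4331 0.3236 0.1703] w 86.8 shift cm [-0.12 14.23 -0.03] rot [ 0.001 -0.001 -0.001] rows>= 3.0
```

View pics/s11.png

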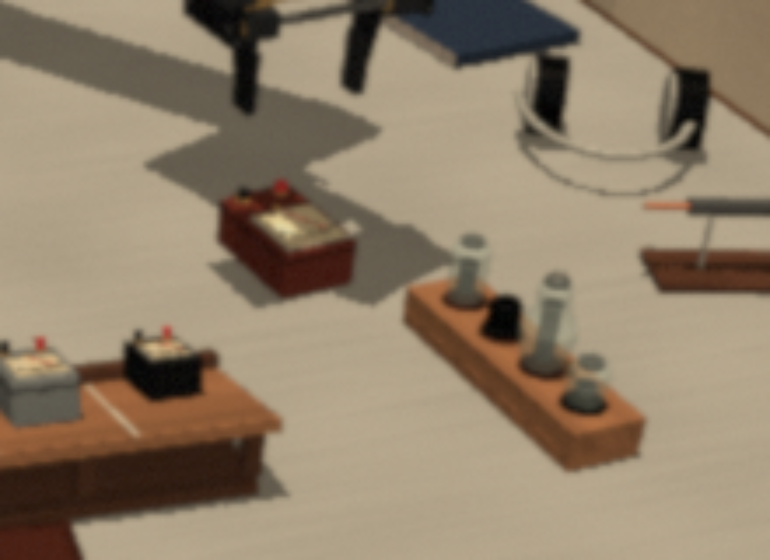

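>>> carry_out(
  moves=[
    [1, -0.1, 3, 0, 0, 0, 0],
    [1, -0.1, 6, 0, 0, 0, 0],
    [1, -0.1, 8.5, 0, 0, 0, 0],
    [1, -0.1, 9, 0, 0, 0, 0],
    [1, -0.1, 9, 0, 0, 0, 0],
    [1, -0.1, 9, 0, 0, 0, 0],
  ],
)

```text
time: 26.4
position: [0.4332, 0.3258, 0.0812]
tool_rot: [-0.531, 0.467, -0.467, 0.531]
ft_force: [0.1, -0.1, -0.6]
grip_width: 0.087
```

```bash
python3 -c "
from h import *
MET['brown'][0][1]=.3248
above('brown',.028)
import cv2
cv2.imwrite('pics/s12.png',cv2.resize(robot.camera('scene')[150:230,360:470,::-1],(770,560),interpolation=cv2.INTER_CUBIC))"
```

```text
t 26.4 pos [0.4332 0.3258 0.0812] w 87.0 shift cm [ 0.1   5.32 -0.08] rot [-0.     0.    -0.001] rows>= 2.0
```

View pics/s12.png

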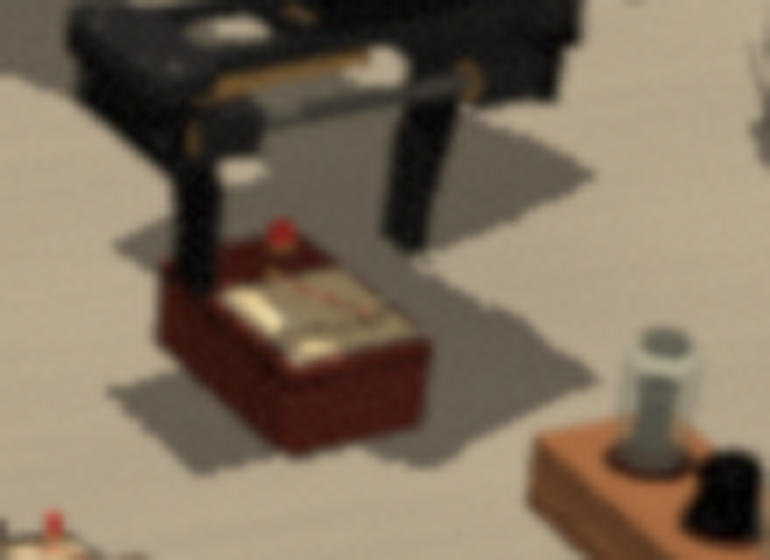

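```bash
python3 - <<'E'
from h import *
p=robot.camera_params("scene");T=np.linalg.inv(p["extrinsics"])
def pr(P):
    c=T[:3,:3]@P+T[:3,3];u=np.array([p["fx"]*c[0]/c[2]+p["cx"],p["fy"]*c[1]/c[2]+p["cy"]])
    return ((u-[360,150]+.5)*7).round()
o=robot.get_obs();Rt=R.from_quat(o["tool_rot"]).as_matrix()
for s in(-1,1): print("tip",s,[pr(o["position"]+Rt@np.array([s*a,.025,.0095])) for a in(.0435,.0585)])
Rm=flat(.128)
for yc in(.3256,.3236):
  for sx,sy in((1,1),(1,-1),(-1,-1),(-1,1)): print(yc,sx,sy,pr(np.array([.4325,yc,.042])+Rm@np.array([sx*.052,sy*.033,0])))
E
```

```text
tip -1 [array([401., 254.]), array([433., 248.])]
tip 1 [array([212., 294.]), array([178., 301.])]
0.3256 1 1 [432. 338.]
0.3256 1 -1 [287. 370.]
0.3256 -1 -1 [152. 253.]
0.3256 -1 1 [292. 224.]
0.3236 1 1 [427. 339.]
0.3236 1 -1 [282. 371.]
0.3236 -1 -1 [147. 254.]
0.3236 -1 1 [287. 225.]
```

Projected corners agree with the picture for y ≈ 0.326, and the fingertips are where expected. I'll descend straight.

>>> carry_out(
  moves=[
    [1, 0, 2, 0, 0, 0, 0],
    [1, 0, 3.5, 0, 0, 0, 0],
    [1, 0, 4.6, 0, 0, 0, 0],
    [1, 0, 5.2, 0, 0, 0, 0],
    [1, 0, 5.2, 0, 0, 0, 0],
    [0.6, 0, 5.2, 0, 0, 0, 0],
    [0.6, 0, 5.2, 0, 0, 0, 0],
    [0.6, 0, 5.2, 0, 0, 0, 0],
    [0.6, 0, 5.2, 0, 0, 0, 0],
    [0.6, 0, 5.2, 0, 0, 0, 0],
    [0.6, 0, 5.2, 0, 0, 0, 0],
    [0.6, 0, 5.2, 0, 0, 0, 0],
  ],
  force=35,
)

```text
time: 27.65
position: [0.4325, 0.3258, 0.0286]
tool_rot: [-0.531, 0.467, -0.467, 0.531]
ft_force: [0.5, 1.3, 5.7]
grip_width: 0.0659
```

>>> carry_out(
  moves=[
    [0.6, 0, -1, 0, 0, 0, 0],
    [0.6, 0, -4, 0, 0, 0, 0],
    [0.6, 0, -8, 0, 0, 0, 0],
    [0.6, 0, -12, 0, 0, 0, 0],
    [0.6, 0, -16, 0, 0, 0, 0],
    [0.6, 0, -20, 0, 0, 0, 0],
    [0.6, 0, -20, 0, 0, 0, 0],
    [0.6, 0, -20, 0, 0, 0, 0],
  ],
)

```text
time: 28.45
position: [0.4317, 0.3251, 0.228]
tool_rot: [0.532, -0.467, 0.466, -0.531]
ft_force: [0.0, -0.1, -5.1]
grip_width: 0.0659
```

```bash
python3 -c "
from h import *
place('brown',.14)"
```

```text
t 28.45 pos [0.4317 0.3251 0.228 ] w 65.9 shift cm [48.98  4.78 11.34] rot [ 0.281  0.177 -0.025] rows>= 11.0
```

>>> carry_out(
  moves=[
    [0.6, 2, 0, 0.5, 0.01, 0.01, 0],
    [0.6, 5, 0, 1, 0.03, 0.02, 0],
    [0.6, 9, 0, 2, 0.05, 0.03, 0],
    [0.6, 13, 0, 3, 0.08, 0.05, -0.01],
    [0.6, 17, 0, 4, 0.1, 0.06, -0.01],
    [0.6, 21, 0, 5, 0.13, 0.08, -0.01],
    [0.6, 25, 0, 6, 0.16, 0.1, -0.015],
    [0.6, 29, 0, 7, 0.18, 0.11, -0.015],
    [0.6, 33, 0, 8, 0.21, 0.13, -0.02],
    [0.6, 37, 0, 9, 0.23, 0.14, -0.02],
    [0.6, 41, 0.5, 10, 0.25, 0.16, -0.025],
    [0.6, 45, 1.5, 11, 0.27, 0.177, -0.025],
    [0.6, 48, 3, 11.3, 0.281, 0.177, -0.025],
    [0.6, 49, 4.5, 11.3, 0.281, 0.177, -0.025],
    [0.6, 49, 4.8, 11.3, 0.281, 0.177, -0.025],
    [0.6, 49, 4.8, 11.3, 0.281, 0.177, -0.025],
    [0.6, 49, 4.8, 11.3, 0.281, 0.177, -0.025],
    [0.6, 49, 4.8, 11.3, 0.281, 0.177, -0.025],
    [0.6, 49, 4.8, 11.3, 0.281, 0.177, -0.025],
  ],
)

```text
time: 30.35
position: [0.6076, -0.1449, 0.1806]
tool_rot: [0.415, -0.435, 0.579, -0.551]
ft_force: [0.7, -0.2, -4.4]
grip_width: 0.066
```

```bash
python3 -c "
from h import *
place('brown',.0286)
import cv2
cv2.imwrite('pics/s13.png',cv2.resize(robot.camera('scene')[130:310,180:440,::-1],(780,540)))
cv2.imwrite('pics/t13.png',robot.camera('top')[:,:,::-1])"
```

```text
t 30.35 pos [ 0.6076 -0.1449  0.1806] w 66.0 shift cm [ 0.13 11.19 -0.11] rot [-0.001  0.001 -0.   ] rows>= 3.0
```

View pics/s13.png

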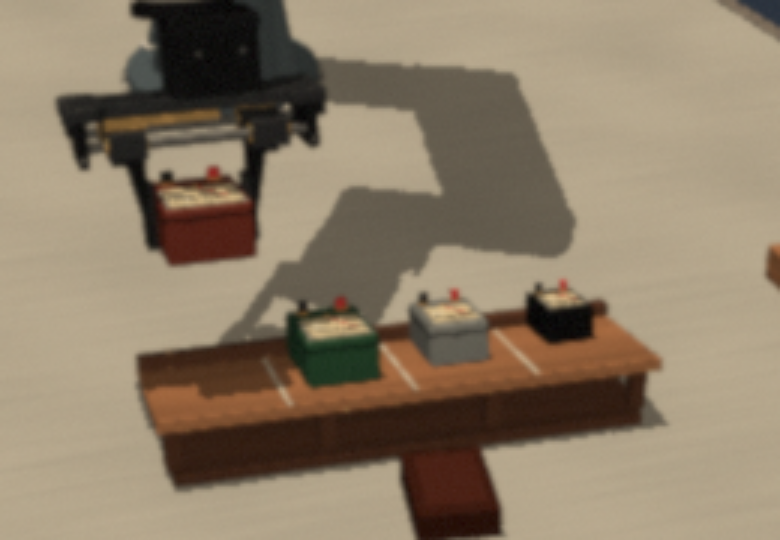

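View pics/t13.png

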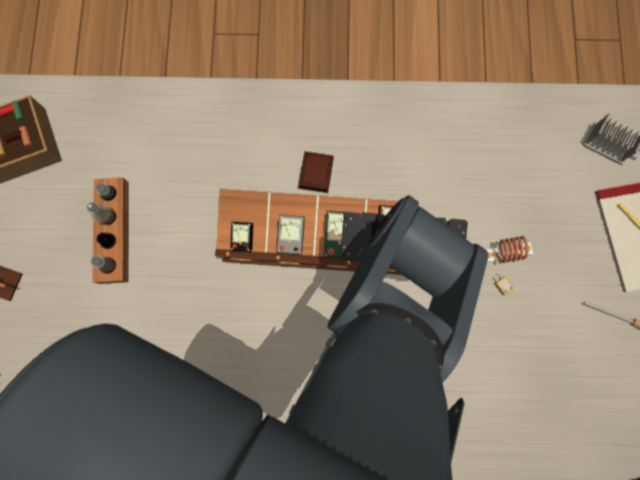

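>>> carry_out(
  moves=[
    [0.6, 0.1, 3, -0.1, 0, 0, 0],
    [0.6, 0.1, 6, -0.1, 0, 0, 0],
    [0.6, 0.1, 9, -0.1, 0, 0, 0],
    [0.6, 0.1, 10.2, -0.1, 0, 0, 0],
    [0.6, 0.1, 10.6, -0.1, 0, 0, 0],
    [0.6, 0.1, 10.8, -0.1, 0, 0, 0],
    [0.6, 0.1, 10.9, -0.1, 0, 0, 0],
    [0.6, 0.1, 10.9, -0.1, 0, 0, 0],
    [0.6, 0.1, 10.9, -0.1, 0, 0, 0],
    [0.6, 0.1, 10.9, -0.1, 0, 0, 0],
  ],
)

```text
time: 31.45
position: [0.6366, -0.1485, 0.0755]
tool_rot: [0.414, -0.435, 0.579, -0.551]
ft_force: [-0.6, -1.0, -5.4]
grip_width: 0.0659
```

```bash
python3 -c "
from h import *
place('brown',.0286)"
```

```text
t 31.45 pos [ 0.6366 -0.1485  0.0755] w 65.9 shift cm [-0.08  0.28  0.01] rot [-0.001 -0.     0.   ] rows>= 1.0
```

>>> carry_out(
  moves=[
    [0.6, -0.1, 0, 0, 0, 0, 0],
    [0.6, -0.1, 0.1, 0, 0, 0, 0],
    [0.6, -0.1, 0.2, 0, 0, 0, 0],
    [0.6, -0.1, 0.2, 0, 0, 0, 0],
  ],
)

```text
time: 31.85
position: [0.637, -0.1473, 0.0729]
tool_rot: [0.414, -0.436, 0.579, -0.551]
ft_force: [-1.2, 0.9, -2.3]
grip_width: 0.066
```

>>> carry_out(
  moves=[
    [0.6, 0, 0.1, 0, 0, 0, 0],
    [0.6, 0, 0.1, 0, 0, 0, 0],
    [0.6, 0, 0.1, 0, 0, 0, 0],
  ],
)

```text
time: 32.15
position: [0.637, -0.1473, 0.0729]
tool_rot: [0.414, -0.436, 0.579, -0.551]
ft_force: [-4.4, 1.1, 5.1]
grip_width: 0.0658
```

>>> carry_out(
  moves=[
    [0.78, 0, 0, 0, 0, 0, 0],
    [0.82, 0, 0, 0, 0, 0, 0],
    [0.9, 0, 0, 0, 0, 0, 0],
    [0.9, 0, 0, 0, 0, 0, 0],
    [0.9, 0, 0, 0, 0, 0, 0],
    [0.9, 0, 0, 0, 0, 0, 0],
    [0.9, 0, -1, 0, 0, 0, 0],
    [0.9, 0, -3, 0, 0, 0, 0],
    [0.9, 0, -6, 0, 0, 0, 0],
    [0.9, 0, -10, 0, 0, 0, 0],
    [0.9, 0, -14, 0, 0, 0, 0],
    [0.9, 0, -18, 0, 0, 0, 0],
    [0.9, 0, -20, -4, 0, 0, 0],
    [0.9, 5, -20, -9, 0, 0, 0],
    [0.9, 10, -20, -13, 0, 0, 0],
    [0.9, 14, -20, -17, 0, 0, 0],
    [0.9, 18, -20, -21, 0, 0, 0],
    [0.9, 20, -20, -22, 0, 0, 0],
    [0.9, 20, -20, -22, 0, 0, 0],
    [0.9, 20, -20, -22, 0, 0, 0],
  ],
)

```text
time: 34.15
position: [0.3593, -0.3366, 0.2033]
tool_rot: [0.414, -0.437, 0.58, -0.549]
ft_force: [0.5, 0.3, -0.7]
grip_width: 0.0783
```

```bash
python3 -c "
from h import *
import cv2
a=robot.camera('top')[:,:,::-1];cv2.imwrite('pics/t14.png',a)
cv2.imwrite('pics/t14z.png',cv2.resize(a[180:285,205:430],(800,373),interpolation=cv2.INTER_CUBIC))
cv2.imwrite('pics/s14.png',cv2.resize(robot.camera('scene')[200:300,220:410,::-1],(800,421),interpolation=cv2.INTER_CUBIC))"
```

```text
(no output)
```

View pics/t14.png

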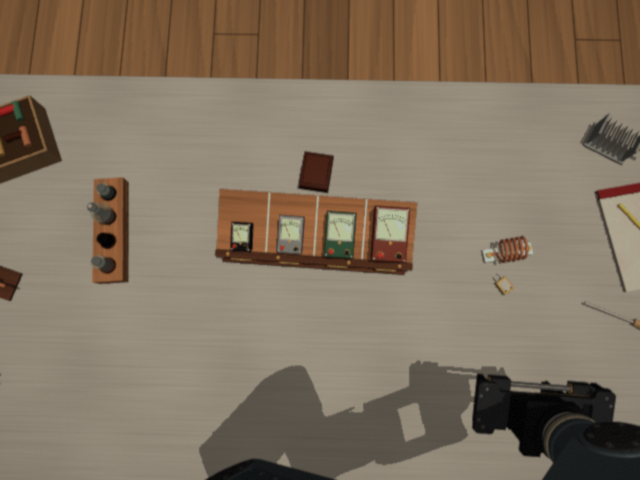

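View pics/t14z.png

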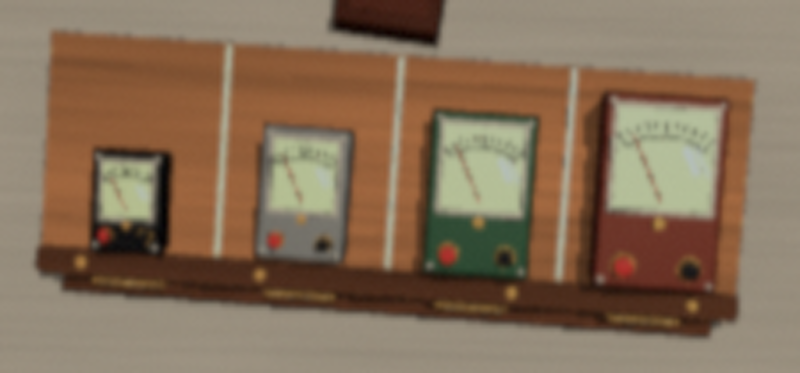

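View pics/s14.png

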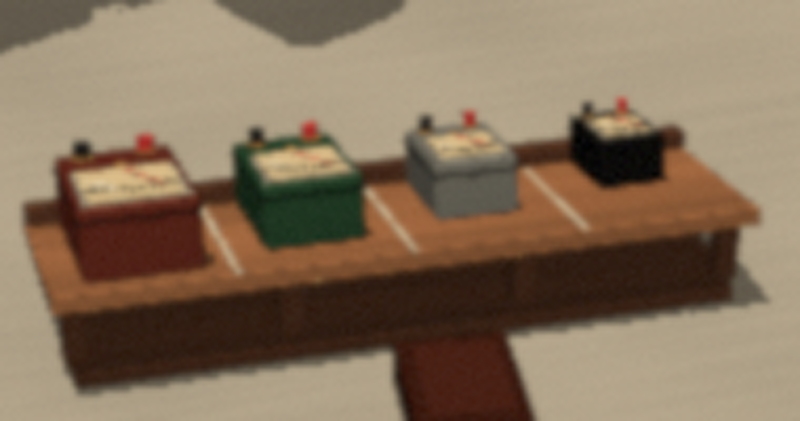

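```bash
python3 - <<'E'
from h import *
p=robot.camera_params("top");T=p["extrinsics"]
def bray(px,h):
    o=BR.T@(T[:3,3]-O); out=[]
    for u,v in px:
        d=BR.T@T[:3,:3]@np.array([(u-p["cx"])/p["fx"],(v-p["cy"])/p["fy"],1]); out.append(o+d*(h-o[2])/d[2])
    return np.array(out)[:,:2]*1000
Z=lambda q:(np.array(q)+.5)/(800/225)-.5+np.array([205,180])
for n,h,L,q in (("black",.03,56,[(95,150),(164,153),(160,253),(90,250)]),("grey",.034,72,[(264,124),(353,130),(344,262),(257,257)]),
 ("green",.038,88,[(437,110),(540,118),(526,277),(425,271)]),("brown",.042,104,[(612,95),(730,102),(713,290),(597,284)])):
    P=bray(Z(q),h); hd=P[0]+P[1]-P[2]-P[3]
    print(n,"centre",P.mean(0).round(1),"head gap",(P[:2,0].mean()-L).round(1),"foot",P[2:,0].mean().round(1),"y edges",P[[0,3],1].mean().round(1),P[1:3,1].mean().round(1),"yaw",np.arctan2(hd[1],hd[0]).round(3))
print("lines top",bray(Z([(230,44),(402,57),(574,70)]),0).round(1), "bottom",bray(Z([(217,257),(387,270),(559,280)]),0).round(1))
E
```

```text
black centre [ 30.1 143.5] head gap 1.4 foot 2.8 y edges 162.5 124.5 yaw 0.006
grey centre [41.4 46.9] head gap 5.4 foot 5.5 y edges 70.8 23.0 yaw 0.0
green centre [ 47.8 -48.8] head gap 2.9 foot 4.6 y edges -21.3 -76.2 yaw -0.01
brown centre [  55.2 -145. ] head gap 1.6 foot 4.7 y edges -113.8 -176.2 yaw -0.004
lines top [[119.5  96.2]
 [118.7   0.3]
 [117.9 -95.3]] bottom [[  0.3  96.8]
 [ -0.4   0.9]
 [  0.7 -95.7]]
```

The measured poses are all inside the limits, so I'll do a last bystander check and hand in.

```bash
python3 - <<'E'
import cv2,numpy as np
a,b=[cv2.cvtColor(cv2.imread(f"pics/{n}.png"),6).astype(np.float32) for n in("top0","t14")]
for n,(x0,x1,y0,y1) in dict(rack=(80,140,165,295),lid=(290,343,143,186),coil=(475,540,228,270),crystal=(488,520,270,300)).items():
    s,r=cv2.phaseCorrelate(a[y0:y1,x0:x1],b[y0:y1,x0:x1]); print(n,np.round(s,2),round(r,2))
from rig import robot
print(robot.hand_in())
E
```

```text
rack [0.05 0.41] 0.91
lid [0.04 0.5 ] 1.0
coil [-0.03  0.54] 1.0
crystal [ 0.05 -0.03] 0.93
the job is handed in; nothing more can be done
None
```

The four meters are lined up on the rest and the job is handed in, at about 34 s on the robot's clock. From the left they run black, grey, green, brown. Each was gripped across its width, carried over tilted to the slope, lowered until light contact (about 5–11 N at the wrist) and released. No verdict came back from the hand-in.

| Meter | Centre x on board (mm) | Allowed x (mm) | Centre y (mm) | Yaw error (rad) |
|---|---|---|---|---|
| Black | 30.1 | 24–37 | 143.5 | 0.006 |
| Grey | 41.4 | 32–45 | 46.9 | 0.000 |
| Green | 47.8 | 40–53 | -48.8 | -0.010 |
| Brown | 55.2 | 48–61 | -145.0 | -0.004 |

- **Placing:** these figures come from the final top view. The foot gaps measure about 1.5–5.5 mm, against a limit of 9 mm. In both views the meters look flat, face up and with the dial end up the slope.
- **Bystanders:** valve rack, copper coil, crystal and carton lid all show image shifts of 0.5 pixel or less (about 1 mm).
- **Disagreements:** the head and foot readings of the gap differ by up to 3 mm, most for brown. The two estimates of where the cleat lies differed by 2 mm. Grey has the least room, about 3.6 mm inside its limit. No check failed.

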